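Shim the craft press and hold it shut

ROBOT

A 7-joint arm with a two-finger parallel gripper is mounted at the origin on the work surface. World frame = base frame: x ahead of the robot, y to its left, z up, the work surface at z = 0. Lengths are in m, angles in rad, forces in N, time in s.
With the tool pointing down it reaches from about 0.4 to 0.85 m from the base axis. Payload 4.5 kg.
Tool frame: the origin (TCP) lies at the very end of the fingers, on their centre line; the grasp point (between the pads) lies r.grip_point_offset behind it (r.grip_point_offset is the distance from the TCP to the grasp point, in m); z points along the fingers, y is the line along which they close (so a half turn about z gives the same grasp; the last joint's range is limited). The gripper opens to 85 mm and grips with 20 to 120 N. Pads are 22 mm wide; open, the fingers measure 114 mm over their backs; the gripper's body (76 mm by 85 mm) begins 54 mm behind the grasp point. The pads swing forward as they close: fully open they stand 13 mm farther back than shut.
Start: joints at [-1.099, 0.689, -0.195, 1.565, 0.157, 0.902, -0.215], TCP at [0.265, 0.566, 0.231] pointing down, gripper open.
Joint ranges: [-3.01, 3.01], [-0.46, 2.08], [-1.47, 1.51], [0.13, 2.56], [-1, 4.14], [0.04, 2.09], [-2.66, 2.66]. Speed limits (rad/s): [2.57, 2.57, 3.14, 3.14, 3.14, 3.14, 3.14].

INTERFACE

Orientations are given as a 3x3 rotation matrix whose columns are the frame's x, y, z axes.
In Python, from station import r gives the robot as it stands.
- The arm moves only by the tool move_arm, never from a script. Its arguments are lists of equal length, an entry for each row: "slide": the shift along the tool's x, y, z in m, a list of three; "turn": the turn about the tool's z in degrees. A call has 1 to 20 rows; each row is the pose to reach, as a shift and turn from the pose commanded when the call began, along the tool's axes at that moment; what a row does not reach only later rows make up. A row lasts 1/10 s, in which the tool goes at most 50 mm and 8.59 degrees, less where a joint would pass 70% of its speed; a pose out of reach is approached as far as the arm can. A call with a gripper value outside its range is refused whole. "jaw" is the opening, from 0 (shut) to 1 (fully open), set as the call begins (left out, the last holds). The fingers move at their own pace and stop on an object; "force" is the grip in N (left out, the last holds). Time passes only in rows, so rows that repeat a pose let the fingers close. It gives the time, the measured TCP pose, the force, the opening and the grip force at its end, in the units of the state.
- r.read_state(): the state, without advancing time (a new reading comes with each control period).
- r.grab_frame(name): name is "scene" or "side" or "wrist"; returns (picture, depth): 384x512x3 uint8, blue, green, red; 384x512 float32, m along the optical axis (not along the pixel's ray), 0 where there is no reading.
- r.camera_model(name): a dict with "intrinsics" (3x3 intrinsics, pixels), "position" and "orientation" of the camera in the world. Camera axes: x right, y up, looking along -z (the intrinsics and any distortion apply to the point x, -y, -z); pixel columns grow to the right and rows downward; lengths in m; the calibration is good to about 2 mm. A picture is of the moment at which its call begins: read the wrist's pose just before it. camera_model takes no time and is no camera call; for the wrist camera it gives the pose at the moment of the call.
- r.hand_in(): hands the job in; it is judged then, once.
The state is a dict: "t": time; "qpos": joint angles; "joint_velocities": joint speeds; "joint_efforts": joint torques, N m; "tool_pos": TCP position; "tool_rot": TCP orientation; "ft_force": force on the tool from outside, world axes, zero at the start; "ft_torque": the same for the moment, N m; "grip_width": finger opening in m; "gripper_force": force on a finger pad.
Only numpy, scipy, OpenCV 4.12 (cv2) and the standard library are available. Lean on these libraries where they do the work, as an engineer would, in place of code of your own. Each camera call takes 0.05 s, during which the arm holds its last target. There are 200 camera calls.

TASK

Set up the little hand press: plug the loose rest block's square foot fully home in the square socket of the press, then stack round wood slices centred on it as shims, only as many as it takes for the lever to pinch the stack while still clear of its own lower stop (the gap has closed). Swing the sprung lever down onto the stack by its wooden handle and finish while still holding it, pressing the stack firmly; do not touch the slices then, and leave the other things on the table undisturbed.

Things in the scene. Friction and masses are not known exactly. Their poses are not given: they have to be found in the camera images.
- base: wooden base board of the press, fixed, 260 (x) x 120 (y) x 30 mm high; origin at the centre of its underside on the table. The column stands at its +x end, the handle of the lowered lever reaches over its -x end
- socket (a point): centre of the mouth of the square socket hole, in the top face of the base (30 mm above the table), 20 mm to -x of the base's centre. Hole 27 x 27 mm, 22 mm deep, sides along the base's x and y
- column: two dark wooden cheeks, 54 mm wide over all in y, 36 mm in x, carrying the lever between them; fixed on the base, its height differs from run to run. Origin on the hinge pin, 110 mm to +x of the socket's centre; axes as the base's. The hinge pin runs along y and stands 88 to 106 mm above the table. The column carries the lever
- lever (a joint): lever angle in rad: 0 is level, against its lower stop; 1.57 straight up. Starts at 1.4 to 1.65. A return spring (0.45 N m net when down) lifts it when let go: about 3 N at the handle hold it down, plus what the stack takes. It swings in the base's x-z plane; level, it points along the base's -x, over the socket
- grip (a point): point on the lever's wooden handle, 185 mm from the hinge pin, on its middle line. The handle is 18 x 18 mm in section and runs from 120 to 210 mm from the pin; it can be pinched across the base's y and swung down in an arc about the pin, the handle turning between the fingers
- foot (a point): middle of the underside of the round rubber-faced press foot (24 mm across) under the lever, 110 mm from the pin, 30 mm below the lever's middle line. With the lever level it is right above the socket's centre
- rest: loose pale wooden rest block, 70 g: a square table 50 x 50 x 25 mm on a square foot 24 x 24 mm, 18 mm long, with 1.5 mm to spare each side in the socket. Stands on its foot; origin at the centre of the foot's underside, z up, height 43 mm. Fully home, its top is 55 mm above the work surface, and the level lever's foot 3 to 21 mm above that
- slice0: round wood slice with dark bark rim, 52 mm diameter, 12 mm thick, about 20 g, lying flat on the table; origin at the centre of its underside. One of four alike; any of them will do
- slice1: like slice0
- slice2: like slice0
- slice3: like slice0
- bangle: bystander among the slices: black ring 66 mm across, 8 mm high, flat on the table; origin at its centre underneath
- plaque: bystander: large wood disc, 100 mm across, 16 mm thick; origin at the centre of its underside
- mug: bystander: white mug, 80 mm across, 95 mm high; origin under its centre
- glue: bystander: white bottle, 50 mm across, 130 mm high; origin under its centre
- jar: bystander: amber jar, 64 mm across, 70 mm high; origin under its centre
- brush: bystander: brush lying flat on the table, 190 mm long; origin under its middle

How it is judged:
By the outcome, as a careful person would: the job done as asked, in the order asked, and still so for the second after the job is handed in, while the arm keeps its last pose, push and grip.
It also fails if it takes over 72 s, if anything falls off the work surface, if the arm or the gripper's body presses on something with over 40 N, if the wrist force passes 120 N, or if a joint passes its speed limit or range.

## Working session

There is one attempt and no reset: what is moved stays moved. The work goes in short steps, Python scripts to look and compute and a tool call to move; the robot and the scene stay as the last step left them, time stands still between calls to the robot, and variables do not carry over. Pictures are saved under pics/ and viewed, at most 14 in all, crops included, and the job is handed in when it is done.

Besides the shell and the picture viewer there is one more tool, called after "Call:" as name(argument=value, ...) on one line, values as JSON. move_arm: Moves the arm, as the interface text tells. Its arguments: {"type":"object","properties":{"slide":{"type":"array"},"turn":{"type":"array"},"jaw":{"type":"number"},"force":{"type":"number"}},"required":["slide","turn"]}

```bash
ls; mkdir -p pics; python3 - <<'E'
from station import r
import cv2,numpy as np
s=r.read_state();print(s['t'],s['tool_pos'],s['tool_rot'],s['grip_width'],r.grip_point_offset)
for n in ['scene','side']:
    im,d=r.grab_frame(n);cv2.imwrite(f'pics/{n}0.png',im);np.save(f'pics/{n}0.npy',d);c=r.camera_model(n);print(n,c,(d>0).mean())
E
```

```text
pics
0.0 [0.26472819 0.56543662 0.23048204] [[-9.05725696e-01  4.23863813e-01 -6.56914753e-04]
 [ 4.23864296e-01  9.05724010e-01 -1.75361512e-03]
 [-1.48310528e-04 -1.86673698e-03 -9.99998247e-01]] 0.0853811588734368 0.0187
scene {'intrinsics': array([[362.47093093,   0.        , 251.67559923],
       [  0.        , 362.47093093, 197.06858339],
       [  0.        ,   0.        ,   1.        ]]), 'position': array([1.07663942, 0.62108352, 1.03165658]), 'orientation': array([[-0.75911022, -0.49806088,  0.41915037],
       [ 0.65089737, -0.57166834,  0.4995277 ],
       [-0.00918021,  0.65202046,  0.7581458 ]])} 0.9956868489583334
side {'intrinsics': array([[444.72156481,   0.        , 252.99922735],
       [  0.        , 444.72156481, 186.07367974],
       [  0.        ,   0.        ,   1.        ]]), 'position': array([ 0.50663264, -1.07219966,  1.16142502]), 'orientation': array([[ 0.99725096,  0.05904066, -0.04477408],
       [-0.07345995,  0.70863046, -0.70174533],
       [-0.00970323,  0.70310531,  0.71101953]])} 0.9961293538411459
```

View pics/scene0.png

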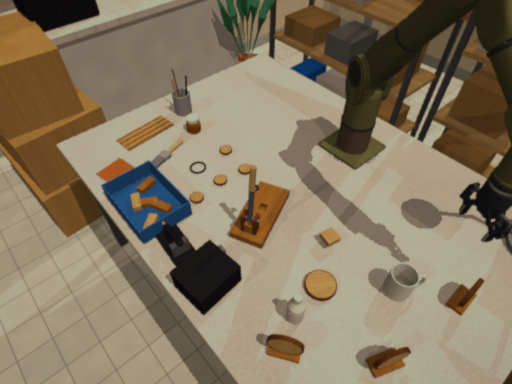

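View pics/side0.png

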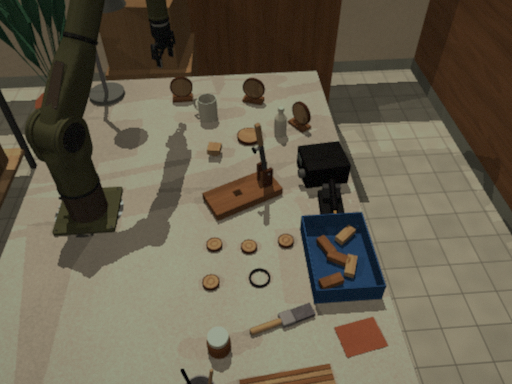

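```bash
cat > h.py <<'E'
from station import r
import cv2,numpy as np
def cloud(d,c):
    K=c['intrinsics'];v,u=np.indices(d.shape)
    p=np.stack([(u-K[0,2])/K[0,0]*d,-(v-K[1,2])/K[1,1]*d,-d],-1)
    return p@c['orientation'].T+c['position']
def plane(uv,c,z):
    K=c['intrinsics'];uv=np.asarray(uv,float).reshape(-1,2)
    p=np.c_[(uv[:,0]-K[0,2])/K[0,0],-(uv[:,1]-K[1,2])/K[1,1],-np.ones(len(uv))]@c['orientation'].T
    return c['position']+p*((z-c['position'][2])/p[:,2])[:,None]
def tri(uv1,c1,uv2,c2):
    # midpoint of two rays
    a=c1['position'];da=plane(uv1,c1,0)[0]-a;b=c2['position'];db=plane(uv2,c2,0)[0]-b
    t=np.linalg.lstsq(np.c_[da,-db],b-a,rcond=None)[0]
    return (a+da*t[0]+b+db*t[1])/2,np.linalg.norm(a+da*t[0]-b-db*t[1])
E
python3 - <<'E'
from h import *
np.set_printoptions(precision=4,suppress=True)
for n,sl,rest,bd in [('scene',[(226,150),(245,169),(220,180),(197,197)],(329,237),(275,205)),('side',[(214,244),(249,246),(286,240),(211,282)],(214,149),(220,195))]:
    im=cv2.imread(f'pics/{n}0.png');d=np.load(f'pics/{n}0.npy');c=r.camera_model(n);P=cloud(d,c)
    hsv=cv2.cvtColor(im,cv2.COLOR_BGR2HSV)
    print(n,'table z',[np.round(P[v,u,2],4) for u,v in ([(300,260),(180,230)] if n=='scene' else [(150,220),(280,300)])])
    m=((hsv[...,1]>90)).astype(np.uint8)
    for (u,v) in sl+[rest,bd]:
        k,lab,st,ce=cv2.connectedComponentsWithStats(m)
        l=lab[v,u];cnt=(lab==l).astype(np.uint8)
        cs,_=cv2.findContours(cnt,cv2.RETR_EXTERNAL,cv2.CHAIN_APPROX_NONE)
        q=P[lab==l]
        print((u,v),hsv[v,u],'area',st[l][4],st[l][:4],'cen',ce[l],'pt',P[v,u],'med',np.median(q,0))
    big=cv2.resize(im[110:310,180:380] if n=='scene' else im[110:310,170:370],(560,560),interpolation=cv2.INTER_CUBIC)
    cv2.imwrite(f'pics/{n}crop.png',big)
E
```

```text
scene table z [np.float64(-0.0049), np.float64(0.0242)]
(226, 150) [ 18 152 176] area 97 [220 145  12  10] cen [225.4433 149.4742] pt [ 0.4236 -0.3202  0.01  ] med [ 0.4241 -0.3248  0.0103]
(245, 169) [ 18 154 171] area 2383 [229 164  61  85] cen [258.6412 210.2702] pt [ 0.4367 -0.1804  0.0114] med [0.5632 0.0513 0.0291]
(220, 180) [ 18 154 177] area 117 [214 175  13  11] cen [220.    179.641] pt [ 0.5482 -0.1981  0.0112] med [ 0.5467 -0.1993  0.0109]
(197, 197) [ 18 157 172] area 129 [190 192  14  11] cen [196.3566 197.031 ] pt [ 0.6648 -0.1868  0.0091] med [ 0.6669 -0.1861  0.0106]
(329, 237) [ 18 154 174] area 262 [319 227  22  20] cen [329.4237 236.6031] pt [0.4491 0.266  0.0395] med [0.4479 0.265  0.0407]
(275, 205) [ 15 202 134] area 2383 [229 164  61  85] cen [258.6412 210.2702] pt [0.4822 0.0422 0.0263] med [0.5632 0.0513 0.0291]
side table z [np.float64(0.0037), np.float64(0.0004)]
(214, 244) [ 18 120 149] area 176 [207 238  15  14] cen [213.8636 244.3352] pt [ 0.4346 -0.1912  0.0146] med [ 0.4343 -0.1911  0.0118]
(249, 246) [ 18 118 149] area 182 [241 240  16  14] cen [248.4945 246.3956] pt [ 0.5463 -0.2072  0.0131] med [ 0.5448 -0.208   0.0118]
(286, 240) [ 16 122 148] area 176 [278 234  16  14] cen [285.4375 240.5284] pt [ 0.6676 -0.1919  0.0119] med [ 0.6651 -0.1937  0.0123]
(211, 282) [ 18 122 148] area 212 [202 274  17  16] cen [210.4575 281.967 ] pt [ 0.4235 -0.329   0.0091] med [ 0.4233 -0.3315  0.0118]
(214, 149) [ 16 127 145] area 161 [207 142  14  14] cen [213.7143 148.5155] pt [0.4419 0.2435 0.0441] med [0.4413 0.2483 0.0414]
(220, 195) [ 13 154 114] area 2276 [202 162  81  59] cen [242.0483 193.1191] pt [0.4592 0.0089 0.0313] med [0.5367 0.0143 0.0298]
```

View pics/scenecrop.png

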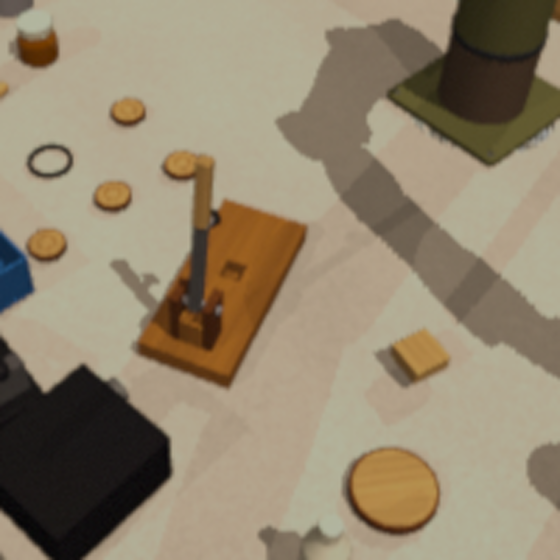

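```bash
python3 - <<'E'
from h import *
np.set_printoptions(precision=4,suppress=True)
c=r.camera_model('scene')
f=lambda l:np.array(l)/2.8+[180,110]
B=plane(f([(224,200),(307,230),(228,377),(140,345)]),c,.03);print('base',B,'mean',B.mean(0))
print('edges',np.linalg.norm(np.diff(B[[0,1,2,3,0]],axis=0),axis=1),'yaw',[np.degrees(np.arctan2(*(b-a)[[1,0]])) for a,b in [(B[0],B[3]),(B[1],B[2])]])
print('socket',plane(f([(233,270)]),c,.03), 'hinge-ish')
R=plane(f([(391,351),(424,331),(448,354),(415,376)]),c,.043);print('rest',R,R.mean(0),np.linalg.norm(np.diff(R[[0,1,2,3,0]],axis=0),axis=1))
print([np.degrees(np.arctan2(*(b-a)[[1,0]])) for a,b in [(R[0],R[1]),(R[3],R[2]),(R[1],R[2]),(R[0],R[3])]])
s=r.read_state();w=r.camera_model('wrist');T=s['tool_rot']
print(w['intrinsics'],'cam in tool',T.T@(w['position']-s['tool_pos']),T.T@w['orientation'])
print(s['qpos'])
# side view checks
cs=r.camera_model('side')
print(tri((329.4,236.6),c,(213.7,148.5),cs))
for a,b in [((225.4,149.5),(210.5,282)),((220,179.6),(248.5,246.4)),((196.4,197),(285.4,240.5)),((245,169),(213.9,244.3))]:print(tri(a,c,b,cs))
E
```

```text
base [[ 0.4483 -0.0775  0.03  ]
 [ 0.4018  0.0348  0.03  ]
 [ 0.6325  0.1381  0.03  ]
 [ 0.682   0.0349  0.03  ]] mean [0.5412 0.0326 0.03  ]
edges [0.1215 0.2527 0.1145 0.2593] yaw [np.float64(25.665798176995462), np.float64(24.11139212806344)]
socket [[0.5205 0.0215 0.03  ]] hinge-ish
rest [[0.4696 0.2428 0.043 ]
 [0.4184 0.249  0.043 ]
 [0.4224 0.2894 0.043 ]
 [0.4746 0.2846 0.043 ]] [0.4463 0.2664 0.043 ] [0.0515 0.0406 0.0524 0.0421]
[np.float64(173.11411944111595), np.float64(174.7126433061346), np.float64(84.42494265755649), np.float64(83.11170325750818)]
[[304.7342   0.     259.254 ]
 [  0.     304.7342 191.004 ]
 [  0.       0.       1.    ]] cam in tool [ 0.0825  0.0007 -0.1433] [[ 0.0006  0.9472  0.3205]
 [ 1.     -0.0006 -0.0002]
 [-0.      0.3205 -0.9472]]
[-1.0992  0.6899 -0.1945  1.5662  0.1573  0.9025 -0.2151]
(array([0.4404, 0.2626, 0.0302]), np.float64(0.00103337722325225))
(array([ 0.4217, -0.3273,  0.0068]), np.float64(0.000324841939578248))
(array([ 0.5447, -0.2036,  0.0065]), np.float64(0.00034274974000845056))
(array([ 0.6659, -0.19  ,  0.0071]), np.float64(0.0004299279223489449))
(array([ 0.4333, -0.1852,  0.0054]), np.float64(0.0007055501744575182))
```

```bash
cat >> h.py <<'E'
np.set_printoptions(precision=4,suppress=True)
def go(p,xyaw=None):
    s=r.read_state();T=s['tool_rot'];now=np.degrees(np.arctan2(T[1,0],T[0,0]))
    sl=T.T@(np.array(p)-s['tool_pos']);t=0 if xyaw is None else -((xyaw-now+180)%360-180)
    print('to',p,'slide',np.round(sl,4),'turn',round(t,2),'rows>=',max(np.ceil(np.linalg.norm(sl)/.05),np.ceil(abs(t)/8.59)))
E
python3 -c "
from h import *
go([.443,.264,.16],174)"
```

```text
to [0.443, 0.264, 0.16] slide [-0.2892 -0.1974  0.0709] turn -19.08 rows>= 8.0
```

Call:
move_arm(slide=[[-0.145, -0.1, 0.01], [-0.289, -0.197, 0.03], [-0.289, -0.197, 0.07], [-0.289, -0.197, 0.07], [-0.289, -0.197, 0.07], [-0.289, -0.197, 0.07], [-0.289, -0.197, 0.07], [-0.289, -0.197, 0.07], [-0.289, -0.197, 0.07], [-0.289, -0.197, 0.07], [-0.289, -0.197, 0.07], [-0.289, -0.197, 0.07], [-0.289, -0.197, 0.07]], turn=[-10, -19, -19, -19, -19, -19, -19, -19, -19, -19, -19, -19, -19], jaw=1)

```text
t: 1.4
tool_pos: [0.4427, 0.2664, 0.1615]
tool_rot: [[-0.995, 0.104, 0.0], [0.104, 0.995, 0.001], [-0.0, 0.001, -1.0]]
ft_force: [-0.6, -0.7, 0.0]
grip_width: 0.0852
gripper_force: 0.0
```

```bash
python3 - <<'E'
from h import *
s=r.read_state();c=r.camera_model('wrist');im,d=r.grab_frame('wrist');cv2.imwrite('pics/w1.png',im)
print(s['tool_pos'],s['t'],s['joint_velocities'])
hsv=cv2.cvtColor(im,cv2.COLOR_BGR2HSV)
K=c['intrinsics'];q=(np.array([.443,.264,.043])-c['position'])@c['orientation'];u=int(K[0,2]-K[0,0]*q[0]/q[2]);v=int(K[1,2]+K[1,1]*q[1]/q[2]);print(u,v,hsv[v,u])
m=cv2.inRange(hsv,(5,90,60),(28,255,255));k,lab,st,ce=cv2.connectedComponentsWithStats(m)
l=lab[v,u];mm=(lab==l).astype(np.uint8)
P=cloud(d,c);print('z',np.percentile(P[mm>0][:,2],[5,50,90]))
cs,_=cv2.findContours(mm,cv2.RETR_EXTERNAL,cv2.CHAIN_APPROX_NONE);b=cv2.minAreaRect(plane(cs[0],c,.043)[:,:2].astype(np.float32));print(b,st[l])
E
```

```text
[0.4427 0.2664 0.1615] 1.4 [0.0069 0.0019 0.0068 0.0022 0.0014 0.0002 0.0007]
255 184 [ 16 131 138]
z [0.0344 0.0437 0.0446]
((0.4389825761318207, 0.2635948061943054), (0.04965776205062866, 0.053137995302677155), 78.70154571533203) [ 227  150   58   61 3096]
```

View pics/w1.png

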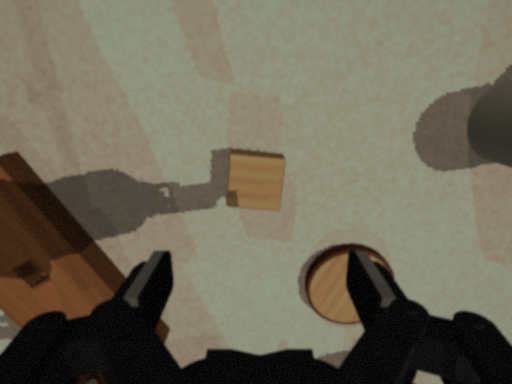

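```bash
cat >> h.py <<'E'
def topface(name,guess,z,tol,sq=True,lo=(5,80,40)):
    s=r.read_state();c=r.camera_model(name);im,d=r.grab_frame(name);P=cloud(d,c)
    hsv=cv2.cvtColor(im,cv2.COLOR_BGR2HSV);m=cv2.inRange(hsv,lo,(30,255,255))>0
    m&=(abs(P[...,2]-z)<tol)&(np.linalg.norm(P[...,:2]-guess[:2],axis=-1)<.06)
    m=cv2.morphologyEx(m.astype(np.uint8),cv2.MORPH_OPEN,np.ones((3,3)))
    k,lab,st,ce=cv2.connectedComponentsWithStats(m);l=1+st[1:,4].argmax();mm=(lab==l).astype(np.uint8)
    cs,_=cv2.findContours(mm,cv2.RETR_EXTERNAL,cv2.CHAIN_APPROX_NONE);zz=np.median(P[mm>0][:,2])
    W=plane(cs[0],c,z)[:,:2].astype(np.float32)
    b=cv2.minAreaRect(W) if sq else (cv2.fitEllipse(W))
    print(name,'z med',zz,'px',ce[l],'area',st[l,4],'fit',b,'meancl',P[mm>0].mean(0));return b
E
python3 - <<'E'
from h import *
topface('wrist',[.441,.265],.043,.004)
topface('wrist',[.441,.265],.043,.004,lo=(5,110,40))
E
```

```text
wrist z med 0.043684134550844855 px [255.4193 181.4485] area 2905 fit ((0.44079896807670593, 0.26353219151496887), (0.04959668591618538, 0.050045087933540344), 78.6491470336914) meancl [0.4399 0.2637 0.0437]
wrist z med 0.043699695696405305 px [255.3602 180.7872] area 2796 fit ((0.44024601578712463, 0.2633695900440216), (0.048482269048690796, 0.04906264320015907), 78.7398910522461) meancl [0.4393 0.2635 0.0437]
```

```bash
python3 -c "
from h import *
go([.4406,.2635,.060],168.7);go([.4406,.2635,.018],168.7)"
```

```text
to [0.4406, 0.2635, 0.06] slide [ 0.0022 -0.0024  0.1014] turn 5.26 rows>= 3.0
to [0.4406, 0.2635, 0.018] slide [ 0.0022 -0.0024  0.1434] turn 5.26 rows>= 3.0
```

Call:
move_arm(slide=[[0.002, -0.002, 0.05], [0.002, -0.002, 0.09], [0.002, -0.002, 0.125], [0.002, -0.002, 0.143], [0.002, -0.002, 0.143], [0.002, -0.002, 0.143], [0.002, -0.002, 0.143]], turn=[5.3, 5.3, 5.3, 5.3, 5.3, 5.3, 5.3])

```text
t: 2.25
tool_pos: [0.4418, 0.2639, 0.0195]
tool_rot: [[-0.98, 0.198, 0.002], [0.198, 0.98, 0.001], [-0.001, 0.002, -1.0]]
ft_force: [0.2, 0.6, 0.7]
grip_width: 0.0855
gripper_force: 0.0
```

Call:
move_arm(slide=[[0, 0, 0], [0, 0, 0], [0, 0, 0], [0, 0, 0], [0, 0, 0], [0, 0, 0], [0, 0, 0], [0, 0, 0]], turn=[0, 0, 0, 0, 0, 0, 0, 0], jaw=0, force=30)

```text
t: 3.05
tool_pos: [0.4414, 0.2635, 0.0192]
tool_rot: [[-0.98, 0.198, 0.001], [0.198, 0.98, 0.001], [-0.001, 0.001, -1.0]]
ft_force: [-0.5, -1.7, 5.4]
grip_width: 0.0494
gripper_force: 30.4
```

Call:
move_arm(slide=[[0, 0, -0.02], [0, 0, -0.06], [0, 0, -0.1], [0, 0, -0.12], [0, 0, -0.12], [0, 0, -0.12]], turn=[0, 0, 0, 0, 0, 0])

```text
t: 3.65
tool_pos: [0.441, 0.2631, 0.1384]
tool_rot: [[-0.98, 0.198, 0.001], [0.198, 0.98, 0.0], [-0.0, 0.0, -1.0]]
ft_force: [-0.4, 0.5, -0.1]
grip_width: 0.0495
gripper_force: 32.3
```

```bash
python3 -c "
from h import *
go([.50,.05,.19],205)
im,d=r.grab_frame('wrist');cv2.imwrite('pics/w2.png',im)"
```

```text
to [0.5, 0.05, 0.19] slide [-0.1    -0.1972 -0.0516] turn -36.4 rows>= 5.0
```

Call:
move_arm(slide=[[-0.01, -0.04, -0.03], [-0.02, -0.08, -0.05], [-0.03, -0.12, -0.052], [-0.04, -0.16, -0.052], [-0.06, -0.2, -0.052], [-0.09, -0.23, -0.052], [-0.095, -0.235, -0.052], [-0.095, -0.235, -0.052], [-0.095, -0.235, -0.052], [-0.095, -0.235, -0.052]], turn=[-7, -14, -21, -28, -36.4, -36.4, -36.4, -36.4, -36.4, -36.4])

```text
t: 4.7
tool_pos: [0.4868, 0.0162, 0.19]
tool_rot: [[-0.905, -0.426, -0.001], [-0.426, 0.905, 0.001], [0.001, 0.001, -1.0]]
ft_force: [0.0, -0.3, -0.9]
grip_width: 0.0494
gripper_force: 32.2
```

```bash
python3 - <<'E'
from h import *
s=r.read_state();c=r.camera_model('wrist');im,d=r.grab_frame('wrist');cv2.imwrite('pics/w3.png',im);P=cloud(d,c)
np.savez('pics/w3.npz',d=d,**c)
print(s['tool_pos'])
hsv=cv2.cvtColor(im,cv2.COLOR_BGR2HSV)
K=c['intrinsics'];q=(np.array([.5205,.0215,.03])-c['position'])@c['orientation'];u=int(K[0,2]-K[0,0]*q[0]/q[2]);v=int(K[1,2]+K[1,1]*q[1]/q[2]);print(u,v,hsv[v,u],P[v,u])
E
```

```text
[0.4868 0.0162 0.19  ]
249 201 [ 13 158 118] [0.5274 0.0233 0.0085]
```

View pics/w3.png

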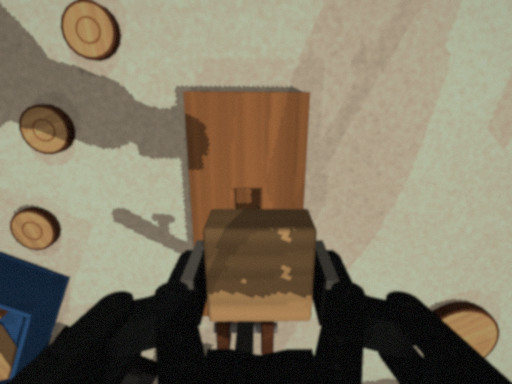

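Call:
move_arm(slide=[[0, 0, -0.045], [-0.01, 0, -0.08], [-0.028, 0, -0.08], [-0.028, 0, -0.08], [-0.028, 0, -0.08], [-0.028, 0, -0.08]], turn=[0, 0, 0, 0, 0, 0])

```text
t: 5.35
tool_pos: [0.5115, 0.026, 0.2694]
tool_rot: [[-0.906, -0.424, -0.003], [-0.424, 0.906, -0.001], [0.003, 0.0, -1.0]]
ft_force: [-0.7, -0.7, -0.2]
grip_width: 0.0495
gripper_force: 32.3
```

```bash
python3 - <<'E'
from h import *
s=r.read_state();c=r.camera_model('wrist');im,d=r.grab_frame('wrist');cv2.imwrite('pics/w4.png',im);P=cloud(d,c)
np.savez('pics/w4.npz',d=d,**c);print(s['tool_pos'])
hsv=cv2.cvtColor(im,cv2.COLOR_BGR2HSV)
m=(cv2.inRange(hsv,(5,110,50),(28,255,255))>0)&(abs(P[...,2]-.03)<.006)
m=cv2.morphologyEx(m.astype(np.uint8),cv2.MORPH_OPEN,np.ones((3,3)))
k,lab,st,ce=cv2.connectedComponentsWithStats(m);l=1+st[1:,4].argmax();print(st[l],'z',np.median(P[lab==l][:,2]))
mm=(lab==l).astype(np.uint8)
cs,h=cv2.findContours(mm,cv2.RETR_CCOMP,cv2.CHAIN_APPROX_NONE)
for a,hh in zip(cs,h[0]):
    if cv2.contourArea(a)<60: continue
    W=plane(a,c,.03)[:,:2].astype(np.float32);b=cv2.minAreaRect(W);print('hole' if hh[3]>=0 else 'outer',cv2.boundingRect(a),b)
    if hh[3]<0:
        O=W;pa=a.reshape(-1,2)
# edge fits: in-image side edges
x0,y0,w,hh=st[l][:4]
rows=range(y0+10,y0+min(hh-5,95));L=np.array([[np.where(mm[v])[0][0]-.5,v] for v in rows]);R=np.array([[np.where(mm[v])[0][-1]+.5,v] for v in rows])
cols=range(x0+12,x0+w-12);T=np.array([[u,np.where(mm[:,u])[0][0]-.5] for u in cols])
for n,e in (('L',L),('R',R),('T',T)):
    W=plane(e,c,.03)[:,:2].astype(np.float32);vx,vy,px,py=cv2.fitLine(W,cv2.DIST_HUBER,0,.001,.001).ravel();print(n,'ang',np.degrees(np.arctan2(vy,vx)),'pt',px,py)
E
```

```text
[0.5115 0.026  0.2694]
[  199    68   102   147 12982] z 0.030826816868152612
outer (199, 68, 102, 147) ((0.5048338174819946, 0.010961025953292847), (0.18476158380508423, 0.11929596960544586), 24.92003631591797)
hole (238, 149, 25, 22) ((0.5203117728233337, 0.017561767250299454), (0.02742309495806694, 0.031053047627210617), 25.1020565032959)
L ang 24.828863 pt 0.5115337 -0.051697534
R ang 24.665747 pt 0.4500149 0.051217597
T ang -64.88285 pt 0.4241184 -0.0353779
```

View pics/w4.png

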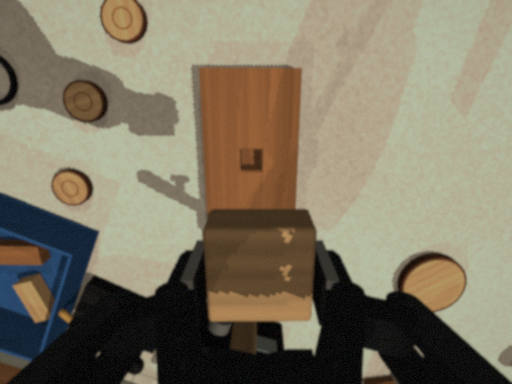

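```bash
python3 - <<'E'
from h import *
im=cv2.imread('pics/w4.png');f=np.load('pics/w4.npz');d=f['d'];c=dict(f);P=cloud(d,c);s=r.read_state();T=s['tool_rot'];Q=(P-s['tool_pos'])@T
hsv=cv2.cvtColor(im,cv2.COLOR_BGR2HSV)
m=(cv2.inRange(hsv,(5,80,30),(28,255,255))>0)&(d<.2)&(d>.05)
for v in (213,218,225,232,290,300,310):
    u=np.where(m[v,190:330])[0]+190;print(v,u[0],u[-1],(u[0]+u[-1])/2,'d',np.median(d[v,u]),'tool yz at ends',Q[v,u[2]],Q[v,u[-3]])
print(s['qpos'])
n=np.array
def g(p): go(p,204.85)
g([.5205,.018,.09])
E
```

```text
213 210 307 258.5 d 0.14764479 tool yz at ends [ 0.0246 -0.0223 -0.0066] [ 0.0248  0.0227 -0.0071]
218 208 309 258.5 d 0.14214206 tool yz at ends [ 0.0244 -0.0225 -0.0121] [ 0.0249  0.0228 -0.0132]
225 205 312 258.5 d 0.13487816 tool yz at ends [ 0.0244 -0.0226 -0.0198] [ 0.0249  0.0229 -0.0208]
232 203 315 259.0 d 0.1315931 tool yz at ends [ 0.0237 -0.0226 -0.0253] [ 0.0232  0.0238 -0.0244]
290 206 313 259.5 d 0.14094937 tool yz at ends [-0.0067 -0.0231 -0.0241] [-0.0068  0.0247 -0.0239]
300 206 312 259.0 d 0.14279217 tool yz at ends [-0.0127 -0.0231 -0.0236] [-0.0123  0.0245 -0.024 ]
310 208 310 259.0 d 0.1446402 tool yz at ends [-0.0177 -0.0227 -0.0245] [-0.0186  0.024  -0.0234]
[ 0.2593  0.5475 -0.635   1.8364  0.4073  0.8938  1.441 ]
to [0.5205, 0.018, 0.09] slide [-0.0051 -0.0109  0.1794] turn 0.21 rows>= 4.0
```

Call:
move_arm(slide=[[-0.005, -0.011, 0.04], [-0.005, -0.011, 0.08], [-0.005, -0.011, 0.12], [-0.005, -0.011, 0.16], [-0.005, -0.011, 0.205], [-0.005, -0.011, 0.21], [-0.005, -0.011, 0.21], [-0.005, -0.011, 0.21]], turn=[0.2, 0.2, 0.2, 0.2, 0.2, 0.2, 0.2, 0.2])

```text
t: 6.2
tool_pos: [0.5233, 0.0186, 0.0619]
tool_rot: [[-0.908, -0.42, 0.003], [-0.42, 0.908, 0.001], [-0.003, -0.001, -1.0]]
ft_force: [0.5, -0.0, -1.0]
grip_width: 0.0494
gripper_force: 32.2
```

```bash
python3 - <<'E'
from h import *
go([.5204,.0175,.053],204.9)
im,d=r.grab_frame('scene');cv2.imwrite('pics/s5.png',cv2.resize(im[140:260,200:320],(600,600),interpolation=cv2.INTER_CUBIC))
E
```

```text
to [0.5204, 0.0175, 0.053] slide [0.0031 0.0003 0.0089] turn -0.09 rows>= 1.0
```

View pics/s5.png

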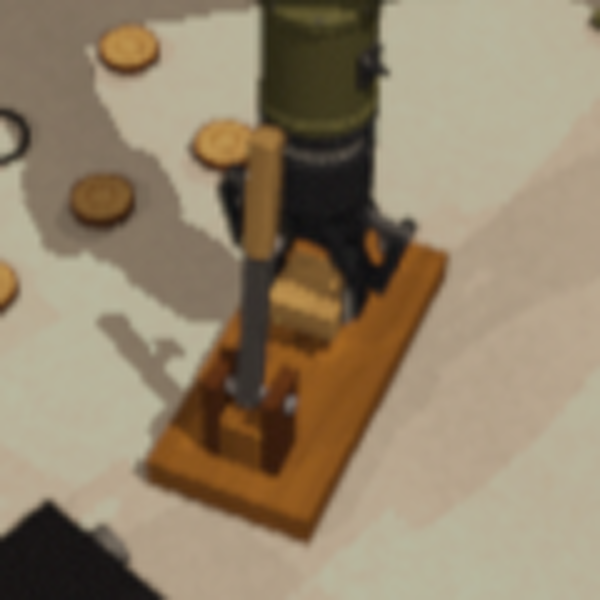

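Call:
move_arm(slide=[[0.003, 0, 0.004], [0.003, 0, 0.006], [0.003, 0, 0.006], [0.003, 0, 0.006]], turn=[0, 0, 0, 0])

```text
t: 6.65
tool_pos: [0.5197, 0.017, 0.0545]
tool_rot: [[-0.908, -0.42, 0.0], [-0.42, 0.908, 0.0], [-0.0, -0.0, -1.0]]
ft_force: [-0.4, 0.4, -0.1]
grip_width: 0.0495
gripper_force: 32.2
```

```bash
python3 - <<'E'
from h import *
go([.5204,.0175,.046],204.9)
E
```

```text
to [0.5204, 0.0175, 0.046] slide [-0.0008  0.0002  0.0085] turn -0.09 rows>= 1.0
```

Call:
move_arm(slide=[[-0.0008, 0.0002, 0.003], [-0.0008, 0.0002, 0.005], [-0.0008, 0.0002, 0.007], [-0.0008, 0.0002, 0.009], [-0.0008, 0.0002, 0.0105], [-0.0008, 0.0002, 0.012]], turn=[0, 0, 0, 0, 0, 0])

```text
t: 7.25
tool_pos: [0.5202, 0.0175, 0.0421]
tool_rot: [[-0.908, -0.42, -0.0], [-0.42, 0.908, 0.0], [0.0, 0.0, -1.0]]
ft_force: [-0.9, 0.4, -1.1]
grip_width: 0.0494
gripper_force: 32.2
```

In the hole, no contact force. Continue.

Call:
move_arm(slide=[[0, 0, 0.003], [0, 0, 0.006], [0, 0, 0.008], [0, 0, 0.01], [0, 0, 0.01], [0, 0, 0.01]], turn=[0, 0, 0, 0, 0, 0])

```text
t: 7.85
tool_pos: [0.5202, 0.0175, 0.0323]
tool_rot: [[-0.908, -0.42, -0.0], [-0.42, 0.908, 0.0], [0.0, 0.0, -1.0]]
ft_force: [0.7, 0.6, -1.0]
grip_width: 0.049
gripper_force: 32.2
```

Call:
move_arm(slide=[[0, 0, 0.001], [0, 0, 0.002], [0, 0, 0.002], [0, 0, 0.002]], turn=[0, 0, 0, 0])

```text
t: 8.25
tool_pos: [0.5204, 0.0176, 0.0313]
tool_rot: [[-0.908, -0.42, 0.001], [-0.42, 0.908, -0.0], [-0.001, -0.001, -1.0]]
ft_force: [-1.7, -0.9, 8.6]
grip_width: 0.0494
gripper_force: 33.4
```

Call:
move_arm(slide=[[0, 0, 0], [0, 0, 0], [0, 0, 0], [0, 0, -0.02], [0, 0, -0.06], [0, 0, -0.1], [0, 0, -0.14], [0.02, 0, -0.16], [0.03, 0, -0.16], [0.03, 0, -0.16], [0.03, 0, -0.16], [0.03, 0, -0.16]], turn=[0, 0, 0, 0, 0, 0, 0, 0, 0, 0, 0, 0], jaw=1)

```text
t: 9.45
tool_pos: [0.4931, 0.0053, 0.1892]
tool_rot: [[-0.908, -0.42, -0.001], [-0.42, 0.908, 0.001], [0.001, 0.001, -1.0]]
ft_force: [-0.6, -0.3, 0.5]
grip_width: 0.0852
gripper_force: 0.0
```

```bash
python3 - <<'E'
from h import *
print(r.read_state()['tool_pos'])
topface('wrist',[.5205,.018],.055,.006)
s=r.read_state();c=r.camera_model('wrist');im,d=r.grab_frame('wrist');cv2.imwrite('pics/w6.png',im);P=cloud(d,c)
i=np.argmin(np.linalg.norm(P[...,:2]-[.5205,.018],axis=-1)+(P[...,2]>.07)+(d==0));v,u=np.unravel_index(i,d.shape)
print('top z',np.median(P[v-12:v+12,u-12:u+12,2]))
a,n=np.array([.907,.421]),np.array([-.421,.907])
for o in [a*-.06,a*-.05+n*.03,n*.045,n*-.045]:
    q=np.array([.5205,.018])+o;m=(np.linalg.norm(P[...,:2]-q,axis=-1)<.006)&(P[...,2]<.05)&(d>0);print('base z',np.median(P[m][:,2]) if m.any() else None)
# lever/pin from side & scene depth
for nme in('scene','side'):
    c=r.camera_model(nme);im,d=r.grab_frame(nme);P=cloud(d,c);q=P[...,:2]-[.5205,.018];U=q@a;N=q@n;z=P[...,2]
    m=(abs(N)<.05)&(U>.05)&(U<.16)&(z>.034)&(z<.36)
    hsv=cv2.cvtColor(im,cv2.COLOR_BGR2HSV)
    for lo in np.arange(.05,.33,.02):
        k=m&(z>=lo)&(z<lo+.02)
        if k.sum(): print(nme,round(lo,2),k.sum(),'U',np.percentile(U[k],[5,50,95]),'N',np.percentile(N[k],[5,50,95]),np.median(hsv[k],0))
    print('zmax',z[m].max());cv2.imwrite(f'pics/{nme}6.png',im)
E
```

```text
[0.4931 0.0053 0.1892]
wrist z med 0.05569120070221201 px [259.0319 207.3764] area 2415 fit ((0.519691526889801, 0.01808534376323223), (0.04952283203601837, 0.04975087568163872), 24.845657348632812) meancl [0.519  0.0177 0.0556]
top z 0.05581256449634148
base z 0.03090299638689739
base z 0.03074839747936367
base z 0.030747284719722573
base z 0.03072012604025065
scene 0.05 83 U [0.1047 0.1277 0.1295] N [-0.0193  0.0062  0.0271] [ 14. 201.  85.]
scene 0.07 69 U [0.1105 0.1245 0.1293] N [-0.0245 -0.0014  0.0272] [ 13. 199.  66.]
scene 0.09 136 U [0.0977 0.1153 0.129 ] N [-0.0255  0.0034  0.0275] [ 12.  192.5  74. ]
scene 0.11 31 U [0.1068 0.1139 0.118 ] N [-0.0076  0.0007  0.0093] [13. 48. 55.]
scene 0.13 27 U [0.1018 0.1099 0.1136] N [-0.0041  0.0028  0.0092] [13. 51. 56.]
scene 0.15 27 U [0.0968 0.1066 0.1092] N [-0.0054  0.0027  0.0081] [13. 53. 56.]
scene 0.17 31 U [0.0845 0.1039 0.1059] N [-0.0066  0.0034  0.0081] [13. 46. 59.]
scene 0.19 51 U [0.0658 0.0989 0.1036] N [-0.0059  0.005   0.0099] [15. 61. 65.]
scene 0.21 31 U [0.0927 0.0997 0.1025] N [-0.0078  0.0034  0.0093] [ 17. 14
[... 763 characters left out ...]
021] [23. 46. 28.]
side 0.15 23 U [0.0898 0.0943 0.1023] N [-0.011  -0.0068  0.0034] [25. 41. 30.]
side 0.17 25 U [0.0692 0.0915 0.0991] N [-0.0105 -0.0073  0.0007] [30. 39. 28.]
side 0.19 51 U [0.0616 0.0774 0.095 ] N [-0.0114 -0.0053  0.0042] [26. 41. 49.]
side 0.21 28 U [0.0791 0.0851 0.0958] N [-0.0124 -0.0071  0.0042] [ 16.  126.5  60.5]
side 0.23 27 U [0.0767 0.0834 0.0905] N [-0.0134 -0.007   0.0003] [ 16. 132.  62.]
side 0.25 29 U [0.0734 0.0804 0.0901] N [-0.0131 -0.0082  0.0022] [ 16. 128.  64.]
side 0.27 31 U [0.0713 0.0767 0.0875] N [-0.0109 -0.0075 -0.0014] [ 16. 130.  63.]
side 0.29 29 U [0.0708 0.0772 0.0837] N [-0.0119 -0.0047  0.0088] [ 16. 125. 102.]
zmax 0.3017420712662521
```

```bash
python3 -c "
from h import *
go([.434,-.189,.13],204.9)"
```

```text
to [0.434, -0.189, 0.13] slide [ 0.1352 -0.1515  0.0597] turn -0.06 rows>= 5.0
```

Call:
move_arm(slide=[[0.03, -0.035, 0], [0.06, -0.07, 0.01], [0.09, -0.105, 0.03], [0.12, -0.14, 0.05], [0.135, -0.151, 0.06], [0.135, -0.151, 0.06], [0.135, -0.151, 0.06], [0.135, -0.151, 0.06]], turn=[0, 0, 0, 0, 0, 0, 0, 0])

```text
t: 10.45
tool_pos: [0.4355, -0.1868, 0.1309]
tool_rot: [[-0.906, -0.423, 0.002], [-0.423, 0.906, 0.001], [-0.003, 0.0, -1.0]]
ft_force: [0.2, -1.0, 0.2]
grip_width: 0.0855
gripper_force: 0.0
```

```bash
python3 - <<'E'
from h import *
print(r.read_state()['tool_pos'])
b=topface('wrist',[.434,-.189],.012,.004,False,lo=(0,40,20))
go([*np.round(b[0],4),.002],204.9)
E
```

```text
[ 0.4355 -0.1868  0.1309]
wrist z med 0.012988023069079035 px [260.0344 181.6508] area 2474 fit ((0.434097558259964, -0.18620508909225464), (0.05018254742026329, 0.05159115791320801), 104.1982650756836) meancl [ 0.4333 -0.1865  0.0129]
to [np.float64(0.4341), np.float64(-0.1862), 0.002] slide [0.0013 0.0012 0.129 ] turn 0.11 rows>= 3.0
```

Call:
move_arm(slide=[[0.001, 0.001, 0.045], [0.001, 0.001, 0.09], [0.001, 0.001, 0.118], [0.001, 0.001, 0.128], [0.001, 0.001, 0.128], [0.001, 0.001, 0.128], [0.001, 0.001, 0.128]], turn=[0, 0, 0, 0, 0, 0, 0])

```text
t: 11.2
tool_pos: [0.4335, -0.188, 0.0033]
tool_rot: [[-0.907, -0.42, 0.002], [-0.42, 0.907, 0.0], [-0.002, -0.001, -1.0]]
ft_force: [0.4, 0.3, -0.4]
grip_width: 0.0857
gripper_force: 0.0
```

Call:
move_arm(slide=[[0, 0, 0], [0, 0, 0], [0, 0, 0], [0, 0, 0], [0, 0, 0], [0, 0, 0], [0, 0, 0]], turn=[0, 0, 0, 0, 0, 0, 0], jaw=0, force=25)

```text
t: 11.9
tool_pos: [0.4328, -0.1886, 0.0031]
tool_rot: [[-0.908, -0.419, 0.001], [-0.419, 0.908, -0.0], [-0.001, -0.001, -1.0]]
ft_force: [-0.0, 0.5, 7.2]
grip_width: 0.0504
gripper_force: 24.6
```

Call:
move_arm(slide=[[0, 0, -0.01], [0, 0, -0.04], [0, 0, -0.08], [0, 0, -0.12], [0, 0, -0.16], [0, 0, -0.187], [0, 0, -0.187], [0, 0, -0.187]], turn=[0, 0, 0, 0, 0, 0, 0, 0])

```text
t: 12.7
tool_pos: [0.4322, -0.1888, 0.1895]
tool_rot: [[-0.908, -0.419, 0.001], [-0.419, 0.908, -0.001], [-0.0, -0.001, -1.0]]
ft_force: [0.4, -0.3, -0.1]
grip_width: 0.0501
gripper_force: 26.2
```

```bash
python3 - <<'E'
from h import *
s=r.read_state();c=r.camera_model('wrist');im,d=r.grab_frame('wrist');cv2.imwrite('pics/w7.png',im);P=cloud(d,c);Q=(P-s['tool_pos'])@s['tool_rot']
m=(d>.05)&(np.hypot(Q[...,0],Q[...,1])<.035)&(Q[...,2]>-.03)&(Q[...,2]<.03)
hsv=cv2.cvtColor(im,cv2.COLOR_BGR2HSV);m&=cv2.inRange(hsv,(5,60,30),(30,255,255))>0
q=Q[m];print(m.sum(),np.percentile(q,[1,50,99],axis=0))
go([.5202,.0175,.19],204.9)
E
```

```text
7580 [[-0.0254 -0.0239 -0.011 ]
 [ 0.0015  0.0003 -0.0096]
 [ 0.0232  0.0239 -0.0005]]
to [0.5202, 0.0175, 0.19] slide [-0.1668  0.1501 -0.0014] turn -0.12 rows>= 5.0
```

View pics/w7.png

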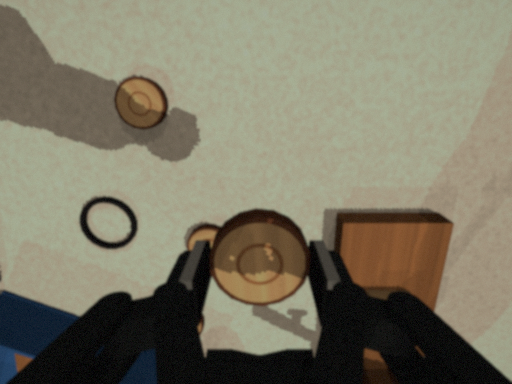

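Call:
move_arm(slide=[[-0.01, 0.04, 0], [-0.03, 0.08, 0], [-0.06, 0.115, 0], [-0.1, 0.145, 0], [-0.14, 0.149, 0], [-0.165, 0.149, 0.03], [-0.165, 0.149, 0.08], [-0.165, 0.149, 0.115], [-0.165, 0.149, 0.12], [-0.165, 0.149, 0.12]], turn=[0, 0, 0, 0, 0, 0, 0, 0, 0, 0])

```text
t: 13.75
tool_pos: [0.5184, 0.0163, 0.068]
tool_rot: [[-0.907, -0.421, -0.004], [-0.421, 0.907, -0.001], [0.004, 0.001, -1.0]]
ft_force: [0.5, -0.4, 0.3]
grip_width: 0.0502
gripper_force: 26.3
```

```bash
python3 - <<'E'
from h import *
go([.519,.0171,.0585],204.9)
E
```

```text
to [0.519, 0.0171, 0.0585] slide [-0.001   0.0005  0.0095] turn -0.03 rows>= 1.0
```

Call:
move_arm(slide=[[-0.001, 0.0005, 0.004], [-0.001, 0.0005, 0.007], [-0.001, 0.0005, 0.0095], [-0.001, 0.0005, 0.0105], [-0.001, 0.0005, 0.0105]], turn=[0, 0, 0, 0, 0])

```text
t: 14.25
tool_pos: [0.5206, 0.0169, 0.0591]
tool_rot: [[-0.908, -0.419, 0.001], [-0.419, 0.908, -0.0], [-0.0, -0.0, -1.0]]
ft_force: [-0.3, 0.5, -0.5]
grip_width: 0.0502
gripper_force: 26.3
```

Call:
move_arm(slide=[[0.0014, 0.0008, 0], [0.0014, 0.0008, 0.001], [0.0014, 0.0008, 0.0015], [0.0014, 0.0008, 0.002], [0.0014, 0.0008, 0.002]], turn=[0, 0, 0, 0, 0])

```text
t: 14.75
tool_pos: [0.5187, 0.0172, 0.0581]
tool_rot: [[-0.908, -0.42, 0.001], [-0.42, 0.908, -0.001], [-0.0, -0.001, -1.0]]
ft_force: [-2.9, -0.4, 14.2]
grip_width: 0.0504
gripper_force: 27.5
```

Contact. Release, rise and look.

Call:
move_arm(slide=[[0, 0, -0.0008], [0, 0, -0.0008], [0, 0, -0.0008], [0, 0, -0.0008], [0, 0, -0.02], [0, 0, -0.06], [0, 0, -0.1], [0.02, 0, -0.13], [0.03, 0, -0.13], [0.03, 0, -0.13], [0.03, 0, -0.13], [0.03, 0, -0.13]], turn=[0, 0, 0, 0, 0, 0, 0, 0, 0, 0, 0, 0], jaw=1)

```text
t: 15.95
tool_pos: [0.4916, 0.0048, 0.1857]
tool_rot: [[-0.908, -0.42, -0.001], [-0.42, 0.908, 0.0], [0.001, 0.001, -1.0]]
ft_force: [0.3, -0.9, -0.5]
grip_width: 0.0853
gripper_force: 0.0
```

```bash
python3 - <<'E'
from h import *
print(r.read_state()['tool_pos'])
topface('wrist',[.5203,.018],.0675,.005,False,lo=(0,40,20))
s=r.read_state();c=r.camera_model('wrist');im,d=r.grab_frame('wrist');cv2.imwrite('pics/w8.png',im)
topface('wrist',[.519,.018],.055,.004)
E
```

```text
[0.4916 0.0048 0.1857]
wrist z med 0.06795574600356707 px [259.154  215.6956] area 2260 fit ((0.5198472738265991, 0.01856611669063568), (0.05055595561861992, 0.05185619369149208), 112.33844757080078) meancl [0.5192 0.0183 0.0679]
wrist z med 0.05556396139696246 px [239.2785 191.6646] area 158 fit ((0.5103632807731628, -0.0038115549832582474), (0.015119205228984356, 0.017398150637745857), 24.84870147705078) meancl [ 0.5095 -0.0069  0.0555]
```

View pics/w8.png

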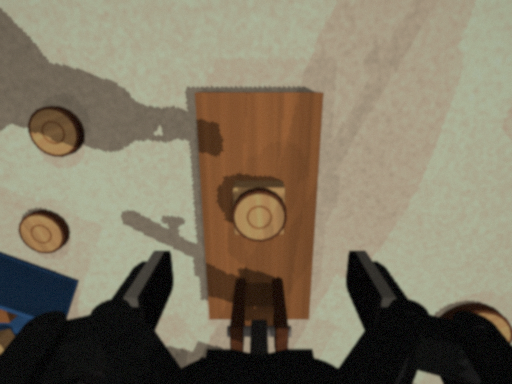

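```bash
python3 -c "
from h import *
go([.4916,.0048,.39],204.9);go([.5974,.0537,.39],204.9);print(r.read_state()['qpos'])"
```

```text
to [0.4916, 0.0048, 0.39] slide [ 0.0003  0.     -0.204 ] turn -0.05 rows>= 5.0
to [0.5974, 0.0537, 0.39] slide [-0.1163 -0.     -0.2041] turn -0.05 rows>= 5.0
[ 0.2813  0.6471 -0.6181  1.9944  0.5851  0.6833  1.2948]
```

Call:
move_arm(slide=[[0, 0, -0.045], [0, 0, -0.09], [0, 0, -0.135], [0, 0, -0.18], [-0.02, 0, -0.2], [-0.065, 0, -0.204], [-0.11, 0, -0.204], [-0.116, 0, -0.204], [-0.116, 0, -0.204], [-0.116, 0, -0.204], [-0.116, 0, -0.204]], turn=[0, 0, 0, 0, 0, 0, 0, 0, 0, 0, 0])

```text
t: 17.2
tool_pos: [0.5959, 0.0524, 0.3909]
tool_rot: [[-0.908, -0.419, -0.001], [-0.419, 0.908, -0.001], [0.001, -0.001, -1.0]]
ft_force: [-0.7, -1.0, 0.2]
grip_width: 0.0853
gripper_force: 0.0
```

```bash
python3 - <<'E'
from h import *
s=r.read_state();c=r.camera_model('wrist');im,d=r.grab_frame('wrist');cv2.imwrite('pics/w9.png',im);P=cloud(d,c)
print(s['tool_pos'])
a,n=np.array([.907,.421]),np.array([-.421,.907]);q=P[...,:2]-[.5205,.018];U=q@a;N=q@n;z=P[...,2];hsv=cv2.cvtColor(im,cv2.COLOR_BGR2HSV)
m=(abs(N)<.03)&(U>.03)&(U<.14)&(z>.2)&(z<.32)&(d>.05)&(cv2.inRange(hsv,(8,60,40),(28,255,255))>0)
for lo in np.arange(.2,.31,.01):
    k=m&(z>=lo)&(z<lo+.01)
    if k.sum()>5: print(round(lo,2),k.sum(),'U',np.percentile(U[k],[2,50,98]),'N',np.percentile(N[k],[2,50,98]))
E
```

```text
[0.5959 0.0524 0.3909]
0.2 16 U [0.0657 0.0696 0.0872] N [-0.0088  0.0062  0.0091]
0.21 12 U [0.0836 0.0838 0.0849] N [-0.0066  0.0001  0.0066]
0.22 17 U [0.0823 0.0826 0.0851] N [-0.0075  0.0007  0.0087]
0.23 18 U [0.0804 0.0813 0.0821] N [-0.0071  0.0001  0.0074]
0.24 28 U [0.0787 0.0799 0.0822] N [-0.0076  0.0006  0.008 ]
0.25 19 U [0.0774 0.0781 0.0815] N [-0.0075 -0.0003  0.0089]
0.26 21 U [0.0761 0.0769 0.0796] N [-0.0078  0.0015  0.0085]
0.27 33 U [0.0748 0.0757 0.077 ] N [-0.0069  0.0006  0.008 ]
0.28 38 U [0.073  0.0739 0.0772] N [-0.0075  0.0001  0.0084]
0.29 313 U [0.0724 0.0779 0.089 ] N [-0.0086  0.0005  0.0087]
0.3 142 U [0.0755 0.0833 0.0885] N [-0.006  -0.0003  0.0062]
```

View pics/w9.png

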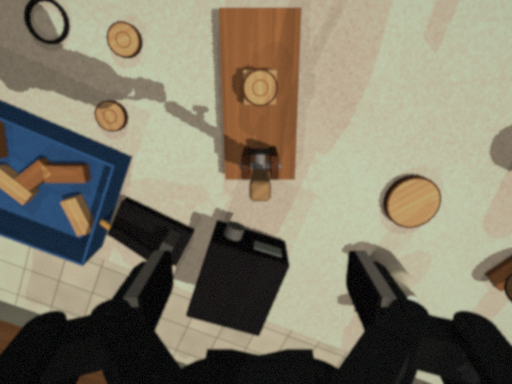

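```bash
python3 -c "
from h import *
go([.597,.0535,.2563],204.9)"
```

```text
to [0.597, 0.0535, 0.2563] slide [-0.0014  0.0007  0.1347] turn -0.12 rows>= 3.0
```

Call:
move_arm(slide=[[-0.0014, 0.0007, 0.04], [-0.0014, 0.0007, 0.08], [-0.0014, 0.0007, 0.12], [-0.0014, 0.0007, 0.135], [-0.0014, 0.0007, 0.135], [-0.0014, 0.0007, 0.135], [-0.0014, 0.0007, 0.135]], turn=[0, 0, 0, 0, 0, 0, 0])

```text
t: 17.95
tool_pos: [0.5988, 0.0547, 0.2577]
tool_rot: [[-0.908, -0.419, 0.003], [-0.419, 0.908, 0.001], [-0.003, -0.001, -1.0]]
ft_force: [0.3, 0.9, 0.8]
grip_width: 0.0854
gripper_force: 0.0
```

Call:
move_arm(slide=[[0, 0, 0], [0, 0, 0], [0, 0, 0], [0, 0, 0], [0, 0, 0], [0, 0, 0], [0, 0, 0], [0, 0, 0], [0, 0, 0], [0, 0, 0]], turn=[0, 0, 0, 0, 0, 0, 0, 0, 0, 0], jaw=0, force=25)

```text
t: 18.95
tool_pos: [0.5982, 0.0539, 0.256]
tool_rot: [[-0.908, -0.419, 0.001], [-0.419, 0.908, -0.001], [-0.0, -0.001, -1.0]]
ft_force: [-0.2, -3.8, 3.4]
grip_width: 0.0174
gripper_force: 28.8
```

```bash
python3 - <<'E'
from h import *
s=r.read_state();print(s['tool_pos'],s['grip_width'])
U=(s['tool_pos'][:2]-[.5205,.018])@[.907,.421];g=np.array([U-.110,s['tool_pos'][2]+.0187-.0922]);print('grasp rel pin',g,np.hypot(*g),np.arctan2(g[1],-g[0]))
R=np.hypot(*g);t0=np.arctan2(g[1],-g[0])
for t in np.arange(t0,0,-.1)[1:]: 
    print(round(t,3),np.round([-( -R*np.cos(t)-g[0]),0,g[1]-R*np.sin(t)],4))
E
```

```text
[0.5982 0.0539 0.256 ] 0.017379293004676336
grasp rel pin [-0.0244  0.1825] 0.18413645961167063 1.4378269537856674
1.338 [0.0181 0.     0.0033]
1.238 [0.0358 0.     0.0085]
1.138 [0.0528 0.     0.0154]
1.038 [0.0691 0.     0.0239]
0.938 [0.0845 0.     0.034 ]
0.838 [0.0988 0.     0.0457]
0.738 [0.1118 0.     0.0586]
0.638 [0.1235 0.     0.0729]
0.538 [0.1337 0.     0.0882]
0.438 [0.1424 0.     0.1044]
0.338 [0.1493 0.     0.1215]
0.238 [0.1545 0.     0.1391]
0.138 [0.158  0.     0.1572]
0.038 [0.1596 0.     0.1755]
```

Call:
move_arm(slide=[[0.009, 0, 0.0015], [0.018, 0, 0.0033], [0.036, 0, 0.0085], [0.053, 0, 0.0154], [0.069, 0, 0.024], [0.0845, 0, 0.034], [0.099, 0, 0.0457], [0.112, 0, 0.0586], [0.1235, 0, 0.073], [0.1337, 0, 0.088], [0.1424, 0, 0.1044], [0.1424, 0, 0.1044], [0.1424, 0, 0.1044]], turn=[0, 0, 0, 0, 0, 0, 0, 0, 0, 0, 0, 0, 0])

```text
t: 20.25
tool_pos: [0.4682, -0.0063, 0.1509]
tool_rot: [[-0.908, -0.419, -0.001], [-0.419, 0.908, -0.001], [0.002, -0.001, -1.0]]
ft_force: [1.7, -4.6, 0.4]
grip_width: 0.0176
gripper_force: 26.0
```

```bash
python3 - <<'E'
from h import *
s=r.read_state()
U=(s['tool_pos'][:2]-[.5205,.018])@[.907,.421];g=np.array([U-.110,s['tool_pos'][2]+.0187-.0922]);print('grasp rel pin',g,np.hypot(*g),np.arctan2(g[1],-g[0]),s['ft_force'],s['ft_torque'])
im,d=r.grab_frame('side');cv2.imwrite('pics/side10.png',cv2.resize(im[130:240,180:300],(720,600)[0:2],interpolation=cv2.INTER_CUBIC))
R=.184
for t in [.338,.238,.138,.09,.06,.044,.03]: print(t,np.round([R*np.cos(t)+g[0],g[1]-R*np.sin(t)],4))
E
```

```text
grasp rel pin [-0.1676  0.0774] 0.18465374863216155 0.43258039546517507 [ 1.6769 -4.6282  0.4251] [-0.9272 -0.1789  0.0985]
0.338 [0.0059 0.0164]
0.238 [0.0112 0.034 ]
0.138 [0.0146 0.0521]
0.09 [0.0156 0.0609]
0.06 [0.016  0.0664]
0.044 [0.0162 0.0693]
0.03 [0.0163 0.0719]
```

View pics/side10.png

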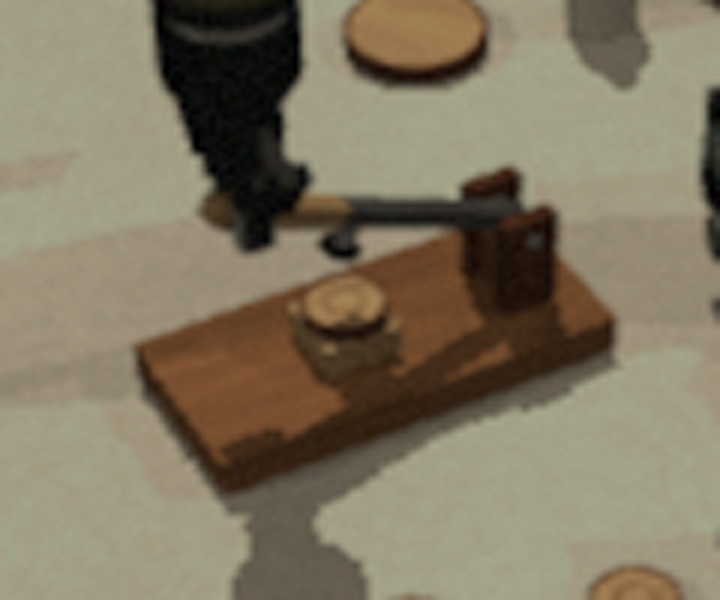

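Call:
move_arm(slide=[[0.006, -0.0005, 0.0164], [0.0112, -0.0005, 0.034], [0.0146, -0.0005, 0.0521], [0.0153, -0.0005, 0.058], [0.0156, -0.0005, 0.061], [0.0156, -0.0005, 0.061]], turn=[0, 0, 0, 0, 0, 0])

```text
t: 20.9
tool_pos: [0.4533, -0.0132, 0.0901]
tool_rot: [[-0.908, -0.419, -0.003], [-0.419, 0.908, -0.002], [0.004, -0.001, -1.0]]
ft_force: [-1.1, -3.4, 3.5]
grip_width: 0.0173
gripper_force: 25.8
```

Call:
move_arm(slide=[[0.0002, 0, 0.002], [0.0004, 0, 0.004], [0.0004, 0, 0.004], [0.0004, 0, 0.004]], turn=[0, 0, 0, 0])

```text
t: 21.3
tool_pos: [0.453, -0.0133, 0.0865]
tool_rot: [[-0.908, -0.419, -0.002], [-0.419, 0.908, -0.002], [0.003, -0.001, -1.0]]
ft_force: [-1.9, -5.1, 3.5]
grip_width: 0.0175
gripper_force: 25.9
```

Call:
move_arm(slide=[[0, 0, 0.001], [0, 0, 0.002], [0, 0, 0.003], [0, 0, 0.003]], turn=[0, 0, 0, 0])

```text
t: 21.7
tool_pos: [0.4528, -0.0134, 0.0835]
tool_rot: [[-0.908, -0.419, -0.003], [-0.419, 0.908, -0.002], [0.003, -0.001, -1.0]]
ft_force: [-2.1, -5.4, 3.6]
grip_width: 0.0177
gripper_force: 26.0
```

Call:
move_arm(slide=[[0, 0, 0.001], [0, 0, 0.002], [0, 0, 0.002]], turn=[0, 0, 0])

```text
t: 22.0
tool_pos: [0.4528, -0.0135, 0.0815]
tool_rot: [[-0.908, -0.419, -0.003], [-0.419, 0.908, -0.002], [0.003, -0.001, -1.0]]
ft_force: [-2.9, -4.5, 3.5]
grip_width: 0.0182
gripper_force: 26.0
```

Call:
move_arm(slide=[[0, 0, 0.001], [0, 0, 0.002], [0, 0, 0.002]], turn=[0, 0, 0])

```text
t: 22.3
tool_pos: [0.4527, -0.0135, 0.0795]
tool_rot: [[-0.908, -0.419, -0.003], [-0.419, 0.908, -0.002], [0.004, -0.001, -1.0]]
ft_force: [-3.3, -5.7, 2.8]
grip_width: 0.0176
gripper_force: 26.0
```

```bash
python3 - <<'E'
from h import *
a,n=np.array([.907,.421]),np.array([-.421,.907])
for nme in('scene','side'):
    c=r.camera_model(nme);im,d=r.grab_frame(nme);P=cloud(d,c);q=P[...,:2]-[.5205,.018];U=q@a;N=q@n;z=P[...,2]
    cv2.imwrite(f'pics/{nme}11.png',cv2.resize(im[130:240,180:300] if nme=='side' else im[150:250,210:310],(600,550),interpolation=cv2.INTER_CUBIC))
    for lo in np.arange(-.11,.11,.01):
        k=(abs(N)<.007)&(U>=lo)&(U<lo+.01)&(z>.075)&(z<.125)
        if k.sum()>3: print(nme,round(lo+.005,3),k.sum(),'z',np.percentile(z[k],[10,50,90]))
E
```

```text
scene -0.085 5 z [0.1082 0.1105 0.1117]
scene -0.075 5 z [0.1077 0.1089 0.1102]
scene -0.065 10 z [0.109  0.1098 0.1116]
scene -0.055 8 z [0.1069 0.1092 0.1106]
scene -0.045 10 z [0.1077 0.1083 0.1101]
scene -0.035 7 z [0.1043 0.106  0.1094]
scene -0.025 10 z [0.1044 0.1084 0.1105]
scene -0.015 11 z [0.1026 0.1063 0.108 ]
scene -0.005 7 z [0.1007 0.1034 0.1054]
scene 0.005 12 z [0.0986 0.103  0.1044]
scene 0.015 8 z [0.1009 0.1026 0.1048]
scene 0.025 9 z [0.1006 0.1011 0.1041]
scene 0.035 10 z [0.0979 0.0999 0.1034]
scene 0.045 8 z [0.0985 0.0999 0.103 ]
scene 0.055 10 z [0.099  0.1003 0.1019]
scene 0.065 11 z [0.0983 0.0997 0.1014]
scene 0.075 9 z [0.0957 0.0992 0.1011]
scene 0.085 11 z [0.0951 0.0987 0.1006]
scene 0.095 12 z [0.0949 0.0987 0.1003]
scene 0.105 12 z [0.0934 0.0977 0.0993]
side -0.105 6 z [0.1    0.1081 0.1139]
side -0.095 11 z [0.099  0.1117 0.115 ]
side -0.085 8 z [0.101  0.1123 0.1145]
side -0.035 6 z [0.0978 0.1096 0.1114]
side -0.025 11 z [0.0934 0.1071 0.1089]
side -0.015 14 z [0.0837 0.1044 0.1067]
side -0.005 18 z [0.0775 0.1017 0.1067]
side 0.005 11 z [0.094  0.1032 0.1062]
side 0.015 9 z [0.098  0.1023 0.1049]
side 0.025 9 z [0.0948 0.102  0.1052]
side 0.035 11 z [0.0943 0.1024 0.1057]
side 0.045 11 z [0.0872 0.1016 0.1039]
side 0.055 8 z [0.0957 0.1002 0.1034]
side 0.065 9 z [0.089  0.0982 0.0998]
side 0.075 6 z [0.0991 0.1001 0.1011]
side 0.085 9 z [0.0925 0.0991 0.0999]
side 0.095 13 z [0.0893 0.097  0.0999]
side 0.105 5 z [0.0955 0.0987 0.1003]
```

View pics/side11.png

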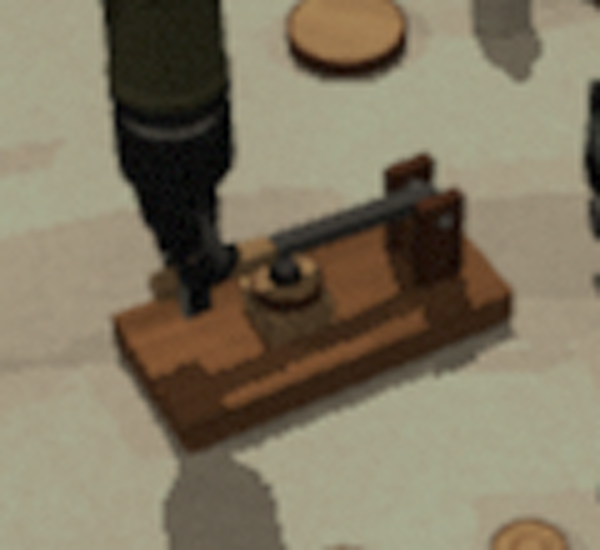

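Call:
move_arm(slide=[[0, 0, 0.001], [0, 0, 0.002], [0, 0, 0.002]], turn=[0, 0, 0])

```text
t: 22.7
tool_pos: [0.4527, -0.0135, 0.0785]
tool_rot: [[-0.908, -0.419, -0.002], [-0.419, 0.908, -0.003], [0.003, -0.002, -1.0]]
ft_force: [-4.3, -5.2, 17.5]
grip_width: 0.0176
gripper_force: 28.0
```

Call:
move_arm(slide=[[0, 0, 0.001], [0, 0, 0.002], [0, 0, 0.002]], turn=[0, 0, 0])

```text
t: 23.0
tool_pos: [0.4528, -0.0136, 0.0779]
tool_rot: [[-0.908, -0.419, -0.0], [-0.419, 0.908, -0.004], [0.002, -0.003, -1.0]]
ft_force: [-7.3, -5.0, 36.9]
grip_width: 0.0173
gripper_force: 30.7
```

Call:
move_arm(slide=[[0, 0, -0.001], [0, 0, -0.0012], [0, 0, -0.0012], [0, 0, -0.0012], [0, 0, -0.0012], [0, 0, -0.0012]], turn=[0, 0, 0, 0, 0, 0], force=50)

```text
t: 23.6
tool_pos: [0.4528, -0.0135, 0.0782]
tool_rot: [[-0.908, -0.419, -0.001], [-0.419, 0.908, -0.003], [0.002, -0.002, -1.0]]
ft_force: [-5.6, -4.4, 24.3]
grip_width: 0.0175
gripper_force: 49.2
```

```bash
python3 - <<'E'
from h import *
a,n=np.array([.907,.421]),np.array([-.421,.907]);L=[]
for nme in('scene','side'):
  c=r.camera_model(nme)
  for i in range(6):
    im,d=r.grab_frame(nme);P=cloud(d,c);q=P[...,:2]-[.5205,.018];U=q@a;N=q@n;z=P[...,2]
    for lo in np.arange(.02,.10,.01):
        k=(abs(N)<.006)&(U>=lo)&(U<lo+.01)&(z>.085)&(z<.115)
        if k.sum()>3:L.append((lo+.005,np.percentile(z[k],70)))
  p=np.polyfit(*np.array(L).T,1);print(nme,'lever slope',p)
  # slice position
  hsv=cv2.cvtColor(im,cv2.COLOR_BGR2HSV)
  k=(np.hypot(U,N)<.04)&(abs(z-.0675)<.004);print('slice pts',k.sum(),'U',np.percentile(U[k],[2,98]),'N',np.percentile(N[k],[2,98]),np.median(z[k]))
s=r.read_state();print(s['t'],s['tool_pos'],s['ft_force'],s['gripper_force'],s['joint_velocities'])
E
```

```text
scene lever slope [-0.0496  0.1038]
slice pts 65 U [-0.0216  0.0264] N [-0.0227  0.0254] 0.06609453374379737
side lever slope [-0.0514  0.1043]
slice pts 80 U [-0.0267  0.0215] N [-0.0259  0.0124] 0.06778557162918297
24.2 [ 0.4528 -0.0135  0.0782] [-5.4241 -5.0344 24.6449] 49.24604415893555 [ 0.0005 -0.0014 -0.0008 -0.0001 -0.0004  0.0009  0.0006]
```

```bash
python3 -c "
from station import r
print(r.hand_in())"
```

```text
the job is handed in; nothing more can be done
None
```

The job is handed in at about 24 s: the rest block is fully home in the socket, one slice is centred on it, and the gripper still holds the lever about 0.05 rad above its lower stop, pushing down on the handle with about 24 N.

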